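# Shut the open drawer to free the interlocked one

### The job

The middle drawer of the grey three-drawer parts chest was left open, and the chest's interlock lets only one drawer out at a time. Push the middle drawer fully home, then pull the outer drawer below the brown varnish jar (left or right, whichever side the jar stands on) at least three quarters of the way out. Leave the other two drawers shut, and do not disturb the jar and the metal can on top of the chest.

Things in the scene. Friction and masses are not known exactly. Their poses are not given: they have to be found in the camera images.
- chest: Low grey steel parts chest, fixed to the bench, 170 deep (x) x 370 wide (y) x 115 high mm, with three drawers side by side of one size (116 mm wide fronts, 120 mm apart, full height). Origin at the centre of its underside, on the bench; its front looks along its own -x, roughly towards the robot; +y is its left side seen from the robot, z up. The shut drawers' front faces lie 85 mm in front of the origin.
- left_drawer (a joint): How far the left (own y = +120 mm) drawer of the chest is out (m): 0 fully shut, 0.11 at its stop. Slides straight out of the chest's front (along the chest's own -x) on stiff runners, about 2 N of drag, and stays where it is left. The interlock lets only one drawer be out at a time: while one is out, each other one moves only about 5 to 8 mm and then stops; once the open one is pushed to 0 (within 2 mm) the others are free.
- middle_drawer (a joint): How far the middle (own y = 0) drawer of the chest is out (m): 0 fully shut, 0.11 at its stop. Slides straight out of the chest's front (along the chest's own -x) on stiff runners, about 2 N of drag, and stays where it is left. The interlock lets only one drawer be out at a time: while one is out, each other one moves only about 5 to 8 mm and then stops; once the open one is pushed to 0 (within 2 mm) the others are free. It starts 70 to 100 mm out.
- right_drawer (a joint): How far the right (own y = -120 mm) drawer of the chest is out (m): 0 fully shut, 0.11 at its stop. Slides straight out of the chest's front (along the chest's own -x) on stiff runners, about 2 N of drag, and stays where it is left. The interlock lets only one drawer be out at a time: while one is out, each other one moves only about 5 to 8 mm and then stops; once the open one is pushed to 0 (within 2 mm) the others are free.
- left_drawer_pull (a point): Grip point of the left drawer's pull, moving with the drawer: the middle of a black upright tab that stands 50 mm out from the drawer's front plate, 14 mm wide (across, along the chest's y), 34 mm high (17 mm above and below this point). The point lies 88 mm above the bench, 27 mm below the chest's top, 30 mm in front of the drawer's front face and 20 mm behind the tab's free end. Nothing stands beside the tab: the next pull is 120 mm away. Its axes are the chest's.
- middle_drawer_pull (a point): Grip point of the middle drawer's pull, moving with the drawer: the middle of a black upright tab that stands 50 mm out from the drawer's front plate, 14 mm wide (across, along the chest's y), 34 mm high (17 mm above and below this point). The point lies 88 mm above the bench, 27 mm below the chest's top, 30 mm in front of the drawer's front face and 20 mm behind the tab's free end. Nothing stands beside the tab: the next pull is 120 mm away. Its axes are the chest's.
- right_drawer_pull (a point): Grip point of the right drawer's pull, moving with the drawer: the middle of a black upright tab that stands 50 mm out from the drawer's front plate, 14 mm wide (across, along the chest's y), 34 mm high (17 mm above and below this point). The point lies 88 mm above the bench, 27 mm below the chest's top, 30 mm in front of the drawer's front face and 20 mm behind the tab's free end. Nothing stands beside the tab: the next pull is 120 mm away. Its axes are the chest's.
- varnish_jar: Brown glass varnish jar with a black lid and pale label, 56 x 54 x 82 mm, loose, standing upright on top of the chest towards the back, above either the left or the right drawer; that drawer is the one to open. Origin at the centre of its base.
- alu_can: Small plain aluminium can with a stopper and a side handle, 52 x 67 x 93 mm, loose, standing upright on the chest above the other outer drawer. Origin at the centre of its base.
There are look-alikes about, which are no part of the job. There is more than one size of the alu_can; the job needs the smallest.

How it is judged:
By the outcome, as a careful person would: the job done as asked, in the order asked, and still so for the second after the job is handed in, with the robot touching nothing.
It also fails if it takes over 42 s, if anything falls off the work surface, if the arm or the gripper's body presses on something with over 40 N, if the wrist force passes 120 N, or if a joint passes its speed limit or range.

### The arm

A 6-joint arm with a two-finger parallel gripper is mounted at the origin on the work surface; the furniture and walls round the work are solid. World frame = base frame: x ahead of the robot, y to its left, z up, the work surface at z = 0. Lengths are in m, angles in degrees, forces in N, time in s.
With the tool pointing down it reaches from about 0.25 to 0.725 m from the base axis. Payload 9.7 kg.
Tool frame: the origin (TCP) lies where the fingers leave the gripper's body, on its centre line; the fingertips stand 73 mm ahead of it and the grasp point (between the pads) lies 54 mm ahead of it; z points along the fingers, y is the line along which they close (so a half turn about z gives the same grasp; the last joint's range is limited). The gripper opens to 85 mm and grips with 20 to 120 N. Pads are 22 mm wide; open, the fingers measure 114 mm over their backs; the gripper's body (76 mm by 85 mm) begins 54 mm behind the grasp point. The pads swing forward as they close: fully open they stand 13 mm farther back than shut.
Start: joints at [-63.541, 4.979, 10.078, 95.1, 0, 90], TCP at [0.245, -0.492, 0.304] pointing down, gripper open.
Joint ranges: [-179.16, 179.16], [-48.56, 103.87], [-65.8, 70.77], [-126.05, 130.52], [-82.76, 87.17], [-180, 180]. Speed limits (degrees/s): [127.2, 127.2, 147.25, 180, 180, 180].

### API

Orientations are given as [roll, pitch, yaw] about the fixed x, y, z axes, in that order (R = Rz(yaw) Ry(pitch) Rx(roll)).
In Python, from workcell import sensors, imaging, bot gives the robot as it stands.
- The arm moves only by the tool apply_moves, never from a script. Its argument "rows" is a list of rows, each a list of 3 entries, a list of its own where there are three numbers: the shift along the tool's x, y, z in units of 10 cm (1.0 is 10 cm), then the turn, a rotation vector about the tool's x, y, z in units of 30 degrees (1.0 is 30 degrees), then the opening, from 0 (shut) to 1 (fully open). A call has 1 to 20 rows; each row is the pose to reach, as a shift and turn from the pose commanded when the call began, along the tool's axes at that moment; what a row does not reach only later rows make up. A row lasts 1/10 s, in which the tool goes at most 50 mm and 8.59 degrees, less where a joint would pass 70% of its speed; a pose out of reach is approached as far as the arm can. A call with a number of a shift or a turn outside -1 to 1 is refused whole. A call with a gripper value outside its range is refused whole. The fingers move at their own pace and stop on an object; "force" is the grip in N (left out, the last holds). Time passes only in rows, so rows that repeat a pose let the fingers close. It gives the time, the measured TCP pose, the force, the opening and the grip force at its end, in the units of the state.
- sensors.get_obs(): the state, without advancing time (a new reading comes with each control period).
- imaging.camera(name): name is "side" or "top"; returns (picture, depth): 480x640x3 uint8, red, green, blue; 480x640 float32, m along the optical axis (not along the pixel's ray), 0 where there is no reading.
- imaging.get_calibration(name): a dict with "intrinsics" (3x3 intrinsics, pixels), "dist_coeffs" ([k1, k2, p1, p2, k3] as OpenCV has them; the pictures are not rectified), "world_from_camera" (4x4, takes a point from camera to world coordinates). Camera axes: x right, y down, z forward; pixel columns grow to the right and rows downward; lengths in m; the calibration is good to about 2 mm. A picture is of the moment at which its call begins. get_calibration takes no time and is no camera call.
- bot.job_done(): hands the job in; it is judged then, once.
The state is a dict: "time": time; "q": joint angles; "qd": joint speeds; "joint_efforts": joint torques, N m; "ee_pos": TCP position; "tcp_rot": TCP orientation; "wrist_force": force on the tool from outside, world axes, zero at the start; "torque": the same for the moment, N m; "opening": finger opening in m; "grasp_force": force on a finger pad.
Only numpy, scipy, OpenCV 4.12 (cv2) and the standard library are available. Lean on these libraries where they do the work, as an engineer would, in place of code of your own. Each camera call takes 0.05 s, during which the arm holds its last target. There are 200 camera calls.

## Working session

There is one attempt and no reset: what is moved stays moved. The work goes in short steps, Python scripts to look and compute and a tool call to move; the robot and the scene stay as the last step left them, time stands still between calls to the robot, and variables do not carry over. Pictures are saved under pics/ and viewed, at most 10 in all, crops included, and the job is handed in when it is done.

Besides the shell and the picture viewer there is one more tool, called after "Emit:" as a command line: name --argument value ..., lists and objects as JSON in quotes. apply_moves: Moves the arm, as the interface text tells. Its arguments: {"type":"object","properties":{"rows":{"type":"array"},"force":{"type":"number"}},"required":["rows"]}

```bash
mkdir -p pics
cat > h.py <<'E'
import numpy as np,cv2
from workcell import sensors,imaging,bot
def ray(name,uv):
    c=imaging.get_calibration(name);K=np.array(c["intrinsics"]);d=np.array(c["dist_coeffs"]);T=np.array(c["world_from_camera"])
    n=cv2.undistortPoints(np.array(uv,float).reshape(-1,1,2),K,d).reshape(-1,2)
    return T[:3,3],np.c_[n,np.ones(len(n))]@T[:3,:3].T
def onz(name,uv,z):
    o,r=ray(name,uv); return o+r*((z-o[2])/r[:,2])[:,None]
def cloud(name,dep):
    o,r=ray(name,np.stack(np.meshgrid(np.arange(640),np.arange(480)),-1).reshape(-1,2))
    return (o+r*dep.reshape(-1,1)).reshape(480,640,3)
def save(name,tag):
    p,d=imaging.camera(name); cv2.imwrite(f"pics/{tag}.png",p[:,:,::-1]); np.savez(f"{tag}.npz",p=p,d=d); return p,d
E
python3 -c "
from h import *
for n in('top','side'):
    save(n,n+'0'); print(n,np.array(imaging.get_calibration(n)['world_from_camera']).round(3))
a=cv2.imread('pics/top0.png');b=cv2.imread('pics/side0.png')
print(sensors.get_obs())
"
```

```text
top [[ 0.016 -0.985  0.172  0.5  ]
 [-1.    -0.013  0.018  0.049]
 [-0.015 -0.172 -0.985  0.919]
 [ 0.     0.     0.     1.   ]]
side [[-0.781 -0.51   0.36   0.299]
 [-0.624  0.642 -0.446  0.492]
 [-0.003 -0.573 -0.82   0.869]
 [ 0.     0.     0.     1.   ]]
{'time': 0.1, 'q': array([-6.35404129e+01,  5.00797378e+00,  1.00398190e+01,  9.50980461e+01,
        3.93237008e-04,  9.00019135e+01]), 'qd': array([-0.00092495,  0.09953479,  0.07267775, -0.09295222,  0.0205905 ,
        0.04245634]), 'joint_efforts': array([ 9.37281493e-05, -5.21559262e+01,  4.65652835e+01,  1.59762689e-02,
        7.59338354e-05,  1.50394027e-05]), 'ee_pos': array([ 0.24501587, -0.49229179,  0.30326105]), 'tcp_rot': array([-1.79933799e+02, -3.91025789e-04,  2.64576731e+01]), 'wrist_force': array([ 0.01322192, -0.20061423, -0.56422362]), 'torque': array([-0.01237764,  0.0045953 , -0.06141826]), 'grasp_force': 0.0, 'opening': 0.08541671158418757}
```

View pics/top0.png

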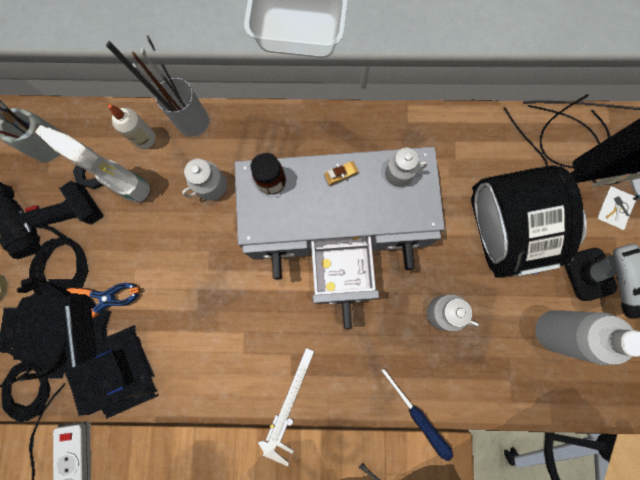

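View pics/side0.png

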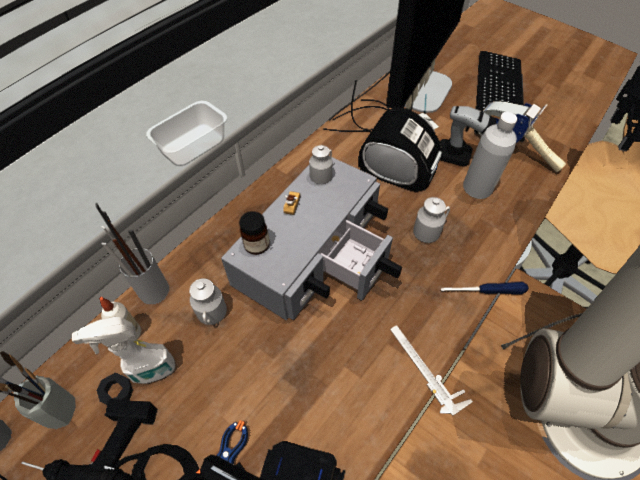

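The top view has the brown jar at (267,175) above the left drawer, and the small can at (405,167) above the right. The middle drawer is out, with its front at about (346,295).

Candidates:
- **Pulls:** left (278,263), middle (347,314) and right (408,256). I push the middle one, then pull the left one.
- **Jar look-alikes:** none are brown.
- **Cans off the chest:** (203,180) and (450,313) are look-alikes, to be avoided only.

```bash
cat > m.py <<'E'
from h import *
def measure(tag):
    f=np.load(tag+".npz");p,d=f['p'],f['d'];X=cloud('top',d)
    hsv=cv2.cvtColor(p,cv2.COLOR_RGB2HSV)
    # chest top
    m=(abs(X[...,2]-.115)<.008)&(hsv[...,1]<60)&(d>0)
    m=cv2.morphologyEx(m.astype(np.uint8),cv2.MORPH_OPEN,np.ones((5,5)))
    n,l,s,c=cv2.connectedComponentsWithStats(m);i=1+np.argmax(s[1:,4])
    P=X[l==i];r=cv2.minAreaRect(onz('top',np.argwhere(l==i)[:,::-1],.115)[:,:2].astype(np.float32))
    print('top z',np.median(P[:,2]),'rect',r); print(cv2.boxPoints(r).round(4))
    # pulls: dark, z ~0.105
    b=((p.max(2)<60)&(X[...,2]>.08)&(X[...,2]<.125)&(d>0)).astype(np.uint8)
    b[:230]=0;b[340:]=0;b[:,:240]=0;b[:,440:]=0
    n,l,s,c=cv2.connectedComponentsWithStats(b)
    for i in range(1,n):
        if s[i,4]>60:
            Q=onz('top',np.argwhere(l==i)[:,::-1],.105)[:,:2].astype(np.float32)
            z=X[l==i][:,2]; print('pull px',c[i].round(),s[i,4],'z',np.percentile(z,[5,50,95]).round(3),cv2.minAreaRect(Q),cv2.boxPoints(cv2.minAreaRect(Q)).round(3).tolist())
if __name__=="__main__":
    measure('top0')
    f=np.load('top0.npz');cv2.imwrite('pics/crop.png',cv2.resize(f['p'][130:340,225:455,::-1],None,fx=2.5,fy=2.5))
    f=np.load('top0.npz');X=cloud('top',f['d'])
    for u,v in((267,162),(405,157),(347,296),(203,168),(450,310),(340,170)):print((u,v),X[v,u].round(3))
E
python3 m.py
```

```text
top z 0.11446420102279875 rect ((0.7112418413162231, 0.04025258123874664), (0.15757739543914795, 0.36980947852134705), 5.080783367156982)
[[ 0.6164  0.2175]
 [ 0.6491 -0.1509]
 [ 0.8061 -0.1369]
 [ 0.7733  0.2314]]
pull px [408. 253.] 245 z [0.085 0.103 0.108] ((0.6058962941169739, -0.08701785653829575), (0.050083983689546585, 0.04138252139091492), 5.258390426635742) [[0.5789999961853027, -0.0689999982714653], [0.5830000042915344, -0.10999999940395355], [0.6330000162124634, -0.10499999672174454], [0.6290000081062317, -0.06400000303983688]]
pull px [280. 262.] 113 z [0.088 0.103 0.108] ((0.5859726667404175, 0.13764436542987823), (0.023390432819724083, 0.04883205145597458), 89.87750244140625) [[0.5619999766349792, 0.12600000202655792], [0.6100000143051147, 0.12600000202655792], [0.6100000143051147, 0.14900000393390656], [0.5619999766349792, 0.14900000393390656]]
pull px [348. 310.] 78 z [0.101 0.105 0.108] ((0.49981898069381714, 0.023357592523097992), (0.04649290069937706, 0.029911834746599197), 0.9236961007118225) [[0.47600001096725464, 0.03799999877810478], [0.47699999809265137, 0.00800000037997961], [0.5230000019073486, 0.008999999612569809], [0.5230000019073486, 0.039000000804662704]]
(267, 162) [0.746 0.158 0.195]
(405, 157) [ 0.753 -0.068  0.206]
(347, 296) [0.532 0.021 0.11 ]
(203, 168) [0.764 0.29  0.105]
(450, 310) [ 0.511 -0.158  0.108]
(340, 170) [0.75  0.036 0.145]
```

View pics/crop.png

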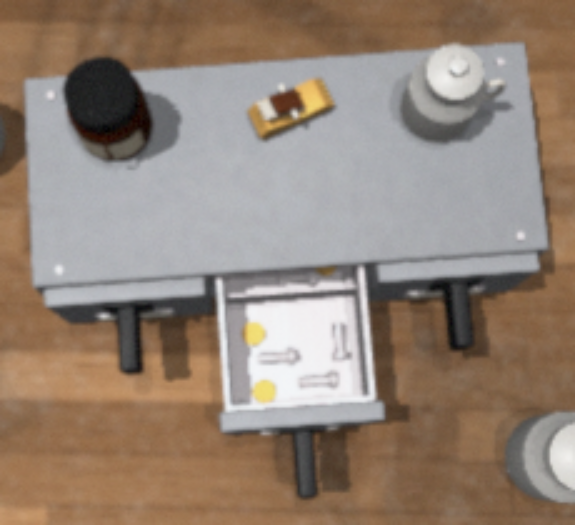

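The chest yaw is about 5.08° and its origin is about (0.705, 0.040). The middle pull is at about (0.500, 0.022) and the left pull at about (0.580, 0.149). The heights (0.114 chest top, 0.105 tab tops) and the 370 mm width agree with the description. In the crop, the brown jar with the black lid is on the left and the small can on the right, so the left drawer is the target.

Emit:
apply_moves --rows '[[[0.47, -0.27, 0], [0, 0, 0.28], 1], [[0.94, -0.54, 0], [0, 0, 0.56], 1], [[0.94, -0.54, 0], [0, 0, 0.713], 1], [[0.94, -0.54, 0], [0, 0, 0.713], 1]]'

```text
time: 0.5
ee_pos: [0.3061, -0.4006, 0.304]
tcp_rot: [-180.0, -0.0, 5.1]
wrist_force: [0.0, -1.1, -0.2]
opening: 0.0853
grasp_force: 0.0
```

Emit:
apply_moves --rows '[[[0, -0.5, 0], [0, 0, 0], 1], [[0, -1, 0], [0, 0, 0], 1], [[0, -1, 0], [0, 0, 0], 1]]'

```text
time: 0.8
ee_pos: [0.2953, -0.2995, 0.3044]
tcp_rot: [-180.0, -0.0, 5.3]
wrist_force: [0.8, -0.6, 1.3]
opening: 0.0854
grasp_force: 0.0
```

Emit:
apply_moves --rows '[[[0, -0.5, 0], [0, 0, 0], 1], [[0, -1, 0], [0, 0, 0], 1], [[0, -1, 0], [0, 0, 0], 1]]'

```text
time: 1.1
ee_pos: [0.2868, -0.2002, 0.3046]
tcp_rot: [180.0, -0.1, 5.4]
wrist_force: [1.0, -0.8, 0.1]
opening: 0.0855
grasp_force: 0.0
```

Emit:
apply_moves --rows '[[[0, -0.5, 0], [0, 0, 0], 1], [[0, -1, 0], [0, 0, 0], 1], [[0, -1, 0], [0, 0, 0], 1]]'

```text
time: 1.4
ee_pos: [0.2787, -0.1001, 0.3044]
tcp_rot: [-180.0, -0.1, 5.6]
wrist_force: [0.8, -0.2, 1.1]
opening: 0.085
grasp_force: 0.0
```

Emit:
apply_moves --rows '[[[0.3, -0.4, 0], [0, 0, 0], 1], [[0.6, -0.8, 0], [0, 0, 0], 1], [[0.8, -1, 0], [0, 0, 0], 1], [[0.8, -1, 0], [0, 0, 0], 1]]'

```text
time: 1.8
ee_pos: [0.3517, 0.0044, 0.3031]
tcp_rot: [-180.0, 0.1, 5.3]
wrist_force: [-1.0, -1.8, -0.1]
opening: 0.0857
grasp_force: 0.0
```

Emit:
apply_moves --rows '[[[0.4, -0.02, 0.2], [0, 0, 0], 1], [[0.75, -0.04, 0.4], [0, 0, 0], 1], [[0.75, -0.04, 0.4], [0, 0, 0], 1]]'

```text
time: 2.1
ee_pos: [0.4262, 0.0127, 0.2601]
tcp_rot: [180.0, 0.3, 5.1]
wrist_force: [-1.9, 0.2, 0.1]
opening: 0.0852
grasp_force: 0.0
```

```bash
python3 -c "
from h import *
p,d=save('top','top1')
cv2.imwrite('pics/c1.png',cv2.resize(p[200:380,230:450,::-1],None,fx=3,fy=3))
print(sensors.get_obs()['ee_pos'])
def pix(P):
    c=imaging.get_calibration('top');T=np.linalg.inv(c['world_from_camera'])
    return cv2.projectPoints((T[:3,:3]@np.array(P,float).T).T+T[:3,3],np.zeros(3),np.zeros(3),np.array(c['intrinsics']),np.array(c['dist_coeffs']))[0].reshape(-1,2).round(1)
print(pix([[.5,.0218,.105],[.48,.020,.105],[.58,.149,.105],[.560,.147,.105]]))
# tab centreline from first image: dark pixels by row
f=np.load('top0.npz')['p'].max(2)
for lo,hi,rows in((335,360,range(304,330,4)),(264,290,range(258,282,4))):
    for v in rows:
        u=lo+np.flatnonzero(f[v,lo:hi]<45)
        if len(u): print(v,u.min(),u.max(),onz('top',[[(u.min()+u.max())/2,v]],.105).round(4)[0][:2])
"
```

```text
[0.42477188 0.01254496 0.26166767]
[[346.5 314.3]
 [347.4 326. ]
 [275.6 267.7]
 [276.3 278.9]]
258 279 280 [0.5975 0.1426]
262 279 280 [0.5903 0.1423]
266 279 280 [0.5831 0.1421]
270 279 280 [0.5759 0.1419]
274 280 280 [0.5688 0.1407]
278 276 280 [0.5617 0.144 ]
```

View pics/c1.png

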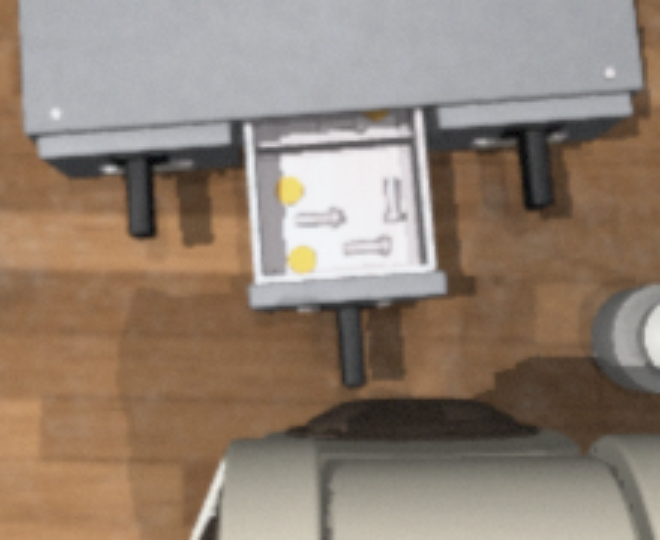

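The crop shows the middle tab from (346,302) to (348,328) and the left tab from (277,253) to (277,278). Both are within 1–2 px of prediction, so I'm going over the middle tab and down.

Emit:
apply_moves --rows '[[[0.35, -0.01, 0.1], [0, 0, 0], 1], [[0.74, -0.03, 0.2], [0, 0, 0], 1], [[0.74, -0.03, 0.5], [0, 0, 0], 1], [[0.74, -0.03, 0.8], [0, 0, 0], 1], [[0.74, -0.03, 0.98], [0, 0, 0], 1], [[0.74, -0.03, 0.98], [0, 0, 0], 1]]'

```text
time: 2.75
ee_pos: [0.4961, 0.0219, 0.164]
tcp_rot: [180.0, 0.2, 5.0]
wrist_force: [-1.6, -1.0, -0.3]
opening: 0.0853
grasp_force: 0.0
```

Emit:
apply_moves --rows '[[[0, 0, 0.1], [0, 0, 0], 1], [[0, 0, 0.19], [0, 0, 0], 0.6], [[0, 0, 0.19], [0, 0, 0], 0.3], [[0, 0, 0.19], [0, 0, 0], 0], [[0, 0, 0.19], [0, 0, 0], 0], [[0, 0, 0.19], [0, 0, 0], 0], [[0, 0, 0.19], [0, 0, 0], 0], [[0, 0, 0.19], [0, 0, 0], 0]]' --force 30

```text
time: 3.55
ee_pos: [0.4977, 0.0216, 0.1477]
tcp_rot: [179.7, -0.1, 5.0]
wrist_force: [-0.0, -15.5, 3.2]
opening: 0.0136
grasp_force: 37.1
```

Gripped: opening 13.6 mm, matching the 14 mm tab. Pushing in gently.

Emit:
apply_moves --rows '[[[0.1, 0.01, 0], [0, 0, 0], 0], [[0.25, 0.01, 0], [0, 0, 0], 0], [[0.4, 0.01, 0], [0, 0, 0], 0], [[0.55, 0.01, 0], [0, 0, 0], 0], [[0.7, 0.01, 0], [0, 0, 0], 0], [[0.8, 0.01, 0], [0, 0, 0], 0], [[0.8, 0.01, 0], [0, 0, 0], 0]]'

```text
time: 4.25
ee_pos: [0.5788, 0.0286, 0.1477]
tcp_rot: [179.9, -0.1, 5.0]
wrist_force: [3.8, -7.2, 1.2]
opening: 0.0133
grasp_force: 37.1
```

Emit:
apply_moves --rows '[[[0.03, 0, 0], [0, 0, 0], 0], [[0.06, 0, 0], [0, 0, 0], 0], [[0.06, 0, 0], [0, 0, 0], 0]]'

```text
time: 4.55
ee_pos: [0.5838, 0.0291, 0.1477]
tcp_rot: [179.9, -0.1, 5.0]
wrist_force: [2.2, -8.2, 2.4]
opening: 0.0137
grasp_force: 37.1
```

Emit:
apply_moves --rows '[[[0.03, 0, 0], [0, 0, 0], 0], [[0.05, 0, 0], [0, 0, 0], 0], [[0.05, 0, 0], [0, 0, 0], 0]]'

```text
time: 4.85
ee_pos: [0.5886, 0.0295, 0.1477]
tcp_rot: [179.9, -0.1, 5.0]
wrist_force: [0.1, -7.7, 2.4]
opening: 0.0132
grasp_force: 37.2
```

Emit:
apply_moves --rows '[[[0.02, 0, 0], [0, 0, 0], 0], [[0.03, 0, 0], [0, 0, 0], 0], [[0.03, 0, 0], [0, 0, 0], 0]]'

```text
time: 5.15
ee_pos: [0.5914, 0.0297, 0.1477]
tcp_rot: [179.9, -0.1, 5.0]
wrist_force: [-0.3, -7.3, 3.5]
opening: 0.0136
grasp_force: 37.2
```

Emit:
apply_moves --rows '[[[0.02, 0, 0], [0, 0, 0], 0], [[0.03, 0, 0], [0, 0, 0], 0], [[0.03, 0, 0], [0, 0, 0], 0]]'

```text
time: 5.45
ee_pos: [0.5944, 0.03, 0.1477]
tcp_rot: [179.9, -0.1, 5.0]
wrist_force: [-0.7, -8.1, 3.1]
opening: 0.0135
grasp_force: 37.2
```

Emit:
apply_moves --rows '[[[0.02, 0, 0], [0, 0, 0], 0], [[0.03, 0, 0], [0, 0, 0], 0], [[0.03, 0, 0], [0, 0, 0], 0]]'

```text
time: 5.75
ee_pos: [0.5952, 0.03, 0.1477]
tcp_rot: [179.9, 0.2, 5.0]
wrist_force: [-14.4, -8.8, 11.2]
opening: 0.0133
grasp_force: 38.4
```

```bash
python3 -c "
from h import *
p,d=save('side','side2')
cv2.imwrite('pics/s2.png',cv2.resize(p[140:340,210:430,::-1],None,fx=3,fy=3))
o=sensors.get_obs();print(o['ee_pos'],o['wrist_force'])
"
```

```text
[0.59517036 0.03003435 0.14770389] [-15.09099868  -8.43638437  10.85161685]
```

View pics/s2.png

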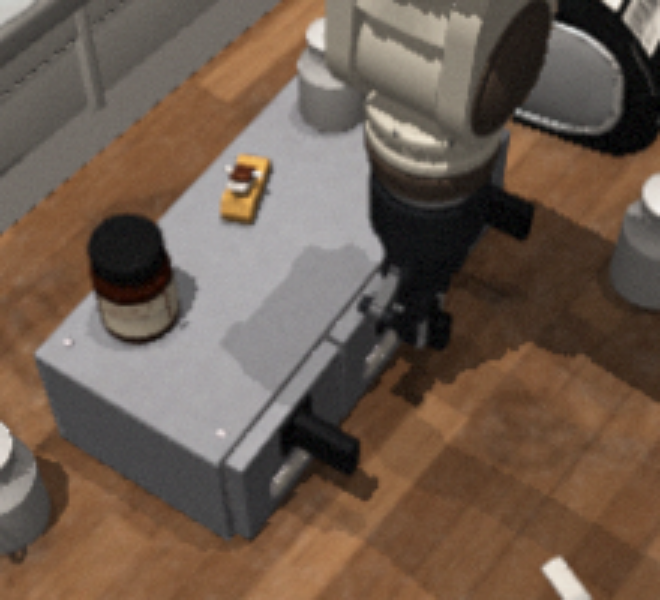

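The side view shows the middle front flush with the left drawer's front at crop (330,370), and the force rose to 15 N, so the drawer is at its stop. I release, rise and shift to the left pull.

Emit:
apply_moves --rows '[[[-0.02, 0, 0], [0, 0, 0], 1], [[-0.02, 0, 0], [0, 0, 0], 1], [[-0.02, 0, 0], [0, 0, 0], 1], [[-0.02, 0, 0], [0, 0, 0], 1], [[-0.02, 0, 0], [0, 0, 0], 1], [[-0.02, 0, -0.3], [0, 0, 0], 1], [[-0.02, 0, -0.6], [0, 0, 0], 1], [[-0.02, 0, -0.7], [0, 0, 0], 1], [[-0.02, -0.4, -0.7], [0, 0, 0], 1], [[-0.02, -0.8, -0.7], [0, 0, 0], 1], [[-0.02, -1, -0.7], [0, 0, 0], 1], [[-0.02, -1, -0.7], [0, 0, 0], 1]]'

```text
time: 7.0
ee_pos: [0.5916, 0.0945, 0.2163]
tcp_rot: [-178.5, 0.1, 8.6]
wrist_force: [0.5, -0.8, -0.8]
opening: 0.0854
grasp_force: 0.0
```

```bash
python3 -c "
from h import *
p,d=save('side','side3')
cv2.imwrite('pics/s3.png',cv2.resize(p[140:340,210:430,::-1],None,fx=3,fy=3))
o=sensors.get_obs();print(o['ee_pos'],o['tcp_rot'],o['wrist_force'],o['opening'])
"
```

```text
[0.59167554 0.0937479  0.21634488] [-1.78493458e+02  8.52514832e-02  8.52321103e+00] [-0.02441617 -0.43850774  0.27030155] 0.08530590883468887
```

View pics/s3.png

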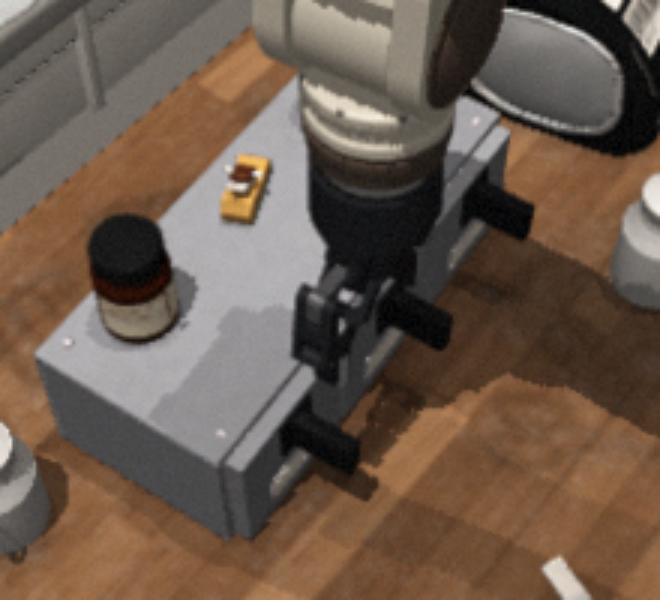

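The middle drawer is shut, in line with the others at crop (415,315), and nothing on top has moved. The lateral move fell short, so I check the joints.

```bash
python3 -c "
from h import *
o=sensors.get_obs();print(o['q'].round(2),o['qd'].round(2),o['ee_pos'],o['tcp_rot'],o['time'])
"
```

```text
[  8.47  10.91   6.98  86.16   1.51 179.95] [-1.17 -0.24 -0.05  0.08 -0.21 -0.04] [0.59167554 0.0937479  0.21634488] [-1.78493458e+02  8.52514832e-02  8.52321103e+00] 7.05
```

Emit:
apply_moves --rows '[[[0, 0, 0], [0, 0, 0], 1], [[0, 0, 0], [0, 0, 0], 1]]'

```text
time: 7.25
ee_pos: [0.5918, 0.0929, 0.2167]
tcp_rot: [-178.5, 0.1, 8.4]
wrist_force: [-0.5, 0.5, 0.6]
opening: 0.0853
grasp_force: 0.0
```

Joint 6 is at its 180° limit, so I use the half-turned grasp.

Emit:
apply_moves --rows '[[[0, 0, 0], [0, 0, -0.25], 1], [[0, 0, 0], [0, 0, -0.5], 1], [[0, 0, 0], [0, 0, -0.75], 1], [[0, 0, 0], [0, 0, -1], 1]]'

```text
time: 7.65
ee_pos: [0.5918, 0.0929, 0.2169]
tcp_rot: [-178.7, -0.7, 38.7]
wrist_force: [-0.2, 0.3, 0.4]
opening: 0.0849
grasp_force: 0.0
```

Emit:
apply_moves --rows '[[[0, 0, 0], [0, 0, -0.25], 1], [[0, 0, 0], [0, 0, -0.5], 1], [[0, 0, 0], [0, 0, -0.75], 1], [[0, 0, 0], [0, 0, -1], 1]]'

```text
time: 8.05
ee_pos: [0.5918, 0.0929, 0.2169]
tcp_rot: [-179.2, -1.3, 68.7]
wrist_force: [0.1, -0.5, 0.0]
opening: 0.0856
grasp_force: 0.0
```

Emit:
apply_moves --rows '[[[0, 0, 0], [0, 0, -0.25], 1], [[0, 0, 0], [0, 0, -0.5], 1], [[0, 0, 0], [0, 0, -0.75], 1], [[0, 0, 0], [0, 0, -1], 1]]'

```text
time: 8.45
ee_pos: [0.5918, 0.0929, 0.2169]
tcp_rot: [-180.0, -1.5, 98.7]
wrist_force: [-0.2, -0.3, 0.5]
opening: 0.0855
grasp_force: 0.0
```

Emit:
apply_moves --rows '[[[0, 0, 0], [0, 0, -0.25], 1], [[0, 0, 0], [0, 0, -0.5], 1], [[0, 0, 0], [0, 0, -0.75], 1], [[0, 0, 0], [0, 0, -1], 1]]'

```text
time: 8.85
ee_pos: [0.5918, 0.0929, 0.2169]
tcp_rot: [179.3, -1.3, 128.8]
wrist_force: [-0.6, -0.7, -0.7]
opening: 0.0856
grasp_force: 0.0
```

Emit:
apply_moves --rows '[[[0, 0, 0], [0, 0, -0.25], 1], [[0, 0, 0], [0, 0, -0.5], 1], [[0, 0, 0], [0, 0, -0.75], 1], [[0, 0, 0], [0, 0, -1], 1], [[0, 0, 0], [0, 0, -1], 1], [[0, 0, 0], [0, 0, -1], 1]]'

```text
time: 9.45
ee_pos: [0.5918, 0.0932, 0.2169]
tcp_rot: [178.7, -0.8, 158.3]
wrist_force: [-0.0, 0.9, 0.3]
opening: 0.085
grasp_force: 0.0
```

```bash
python3 -c "
from h import *
from scipy.spatial.transform import Rotation as R
o=sensors.get_obs();A=R.from_euler('xyz',o['tcp_rot'],degrees=True);B=R.from_euler('xyz',[180,0,185.08],degrees=True)
# left pull from the shut middle pull TCP (own +120 mm)
c,s=np.cos(np.radians(5.08)),np.sin(np.radians(5.08))
t=np.array([.5935-.119*s,.0298+.119*c,.2163]);print('target',t)
print(o['q'].round(1),o['ee_pos'],o['tcp_rot'],'shift',A.inv().apply(t-o['ee_pos'])*10,'turn',np.degrees((A.inv()*B).as_rotvec())/30)
"
```

```text
target [0.58296295 0.14833257 0.2163    ]
[ 8.4 10.9  7.  86.2  1.5 30.2] [0.59177638 0.09319143 0.21688428] [178.70229905  -0.8034025  158.25610322] shift [0.2860284  0.47918175 0.02071173] turn [ 0.04873179 -0.01616264 -0.8943799 ]
```

Emit:
apply_moves --rows '[[[0.07, 0.12, 0], [0.01, 0, -0.23], 1], [[0.14, 0.24, 0], [0.02, -0.01, -0.46], 1], [[0.21, 0.36, 0.01], [0.04, -0.01, -0.7], 1], [[0.286, 0.479, 0.02], [0.049, -0.016, -0.894], 1], [[0.286, 0.479, 0.02], [0.049, -0.016, -0.894], 1], [[0.286, 0.479, 0.02], [0.049, -0.016, -0.894], 1]]'

```text
time: 10.05
ee_pos: [0.5826, 0.1486, 0.2163]
tcp_rot: [-180.0, -0.0, -174.9]
wrist_force: [0.2, 0.4, 0.3]
opening: 0.0855
grasp_force: 0.0
```

```bash
python3 -c "
from h import *
p,d=save('side','side4')
cv2.imwrite('pics/s4.png',cv2.resize(p[140:340,210:430,::-1],None,fx=3,fy=3))
o=sensors.get_obs();print(o['q'].round(1),o['ee_pos'],o['tcp_rot'])
"
```

```text
[14.3 11.2  7.3 86.1 -0.   9.2] [0.58274466 0.14832294 0.21639464] [-1.79993831e+02 -2.35057612e-03 -1.74896019e+02]
```

View pics/s4.png

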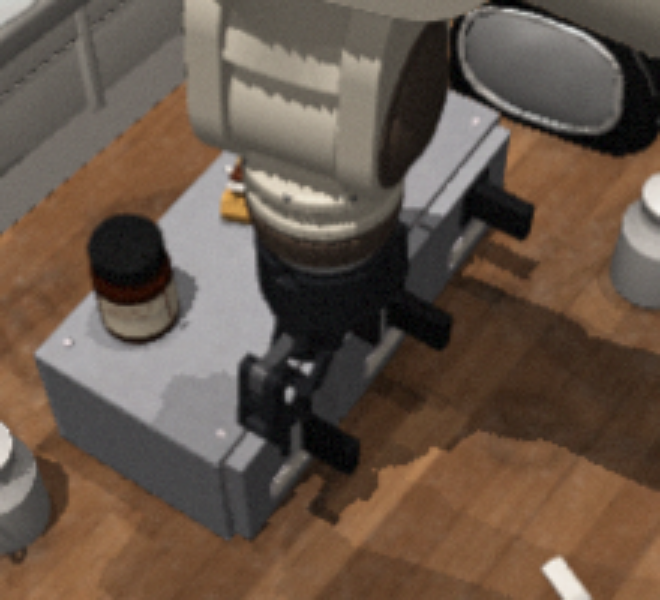

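The gripper is above the left tab, at crop (330,440), with all fronts flush. Descend, grip and pull; tool x now points outwards.

Emit:
apply_moves --rows '[[[0, 0, 0.25], [0, 0, 0], 1], [[0, 0, 0.5], [0, 0, 0], 1], [[0, 0, 0.68], [0, 0, 0], 1], [[0, 0, 0.68], [0, 0, 0], 1], [[0, 0, 0.68], [0, 0, 0], 0.5], [[0, 0, 0.68], [0, 0, 0], 0], [[0, 0, 0.68], [0, 0, 0], 0], [[0, 0, 0.68], [0, 0, 0], 0], [[0, 0, 0.68], [0, 0, 0], 0], [[0, 0, 0.68], [0, 0, 0], 0]]' --force 40

```text
time: 11.1
ee_pos: [0.5828, 0.1491, 0.149]
tcp_rot: [180.0, 0.1, -174.7]
wrist_force: [-0.8, 2.5, 4.0]
opening: 0.0135
grasp_force: 42.9
```

Emit:
apply_moves --rows '[[[0.05, 0, 0], [0, 0, 0], 0], [[0.1, 0, 0], [0, 0, 0], 0], [[0.15, 0, 0], [0, 0, 0], 0], [[0.15, 0, 0], [0, 0, 0], 0]]'

```text
time: 11.5
ee_pos: [0.567, 0.1476, 0.149]
tcp_rot: [180.0, 0.0, -174.7]
wrist_force: [-1.9, 3.9, 7.1]
opening: 0.0133
grasp_force: 43.3
```

It moved past 15 mm with no interlock stop. I'm pulling on to about 100 mm.

Emit:
apply_moves --rows '[[[0.1, 0, 0], [0, 0, 0], 0], [[0.25, 0, 0], [0, 0, 0], 0], [[0.4, 0, 0], [0, 0, 0], 0], [[0.55, 0, 0], [0, 0, 0], 0], [[0.7, 0, 0], [0, 0, 0], 0], [[0.8, 0, 0], [0, 0, 0], 0], [[0.85, 0, 0], [0, 0, 0], 0], [[0.85, 0, 0], [0, 0, 0], 0]]'

```text
time: 12.3
ee_pos: [0.4821, 0.1399, 0.1489]
tcp_rot: [179.9, 0.0, -174.6]
wrist_force: [-2.9, 6.5, 7.5]
opening: 0.0136
grasp_force: 43.4
```

Emit:
apply_moves --rows '[[[0, 0, 0], [0, 0, 0], 0.3], [[0, 0, 0], [0, 0, 0], 1], [[0, 0, 0], [0, 0, 0], 1], [[0, 0, 0], [0, 0, 0], 1], [[0, 0, 0], [0, 0, 0], 1], [[0, 0, 0], [0, 0, 0], 1], [[0, 0, -0.3], [0, 0, 0], 1], [[0, 0, -0.6], [0, 0, 0], 1], [[0, 0, -1], [0, 0, 0], 1], [[0.4, 0, -1], [0, 0, 0], 1], [[0.8, 0, -1], [0, 0, 0], 1], [[0.8, 0, -1], [0, 0, 0], 1]]'

```text
time: 13.5
ee_pos: [0.4005, 0.1316, 0.2492]
tcp_rot: [180.0, 0.0, -174.6]
wrist_force: [1.3, 0.9, 0.3]
opening: 0.0854
grasp_force: 0.0
```

```bash
python3 -c "
from h import *
p,d=save('side','side5');q,e=save('top','top5')
cv2.imwrite('pics/f5.png',np.hstack([cv2.resize(p[140:340,210:430,::-1],(400,364)),cv2.resize(q[130:340,225:455,::-1],(400,364))]))
"; python3 -c "
from m import *
measure('top5')"
```

```text
top z 0.11449540821757537 rect ((0.7075983285903931, 0.03992864489555359), (0.1648932695388794, 0.36980947852134705), 5.080783367156982)
[[ 0.6091  0.2168]
 [ 0.6419 -0.1516]
 [ 0.8061 -0.1369]
 [ 0.7733  0.2314]]
pull px [408. 253.] 222 z [0.084 0.103 0.108] ((0.6060043573379517, -0.08866579830646515), (0.0499841533601284, 0.04137609526515007), 4.941681861877441) [[0.5789999961853027, -0.07000000029802322], [0.5830000042915344, -0.11100000143051147], [0.6330000162124634, -0.10700000077486038], [0.6290000081062317, -0.06599999964237213]]
pull px [343. 254.] 107 z [0.085 0.105 0.108] ((0.596462607383728, 0.03312957286834717), (0.04853314906358719, 0.03773362562060356), 0.8604878783226013) [[0.5720000267028809, 0.052000001072883606], [0.5720000267028809, 0.014000000432133675], [0.6209999918937683, 0.014999999664723873], [0.6200000047683716, 0.052000001072883606]]
pull px [282. 321.] 67 z [0.095 0.103 0.107] ((0.48603197932243347, 0.13446053862571716), (0.046369828283786774, 0.006985590793192387), 1.9259905815124512) [[0.46299999952316284, 0.13699999451637268], [0.46299999952316284, 0.12999999523162842], [0.5090000033378601, 0.13199999928474426], [0.5090000033378601, 0.13899999856948853]]
```

View pics/f5.png

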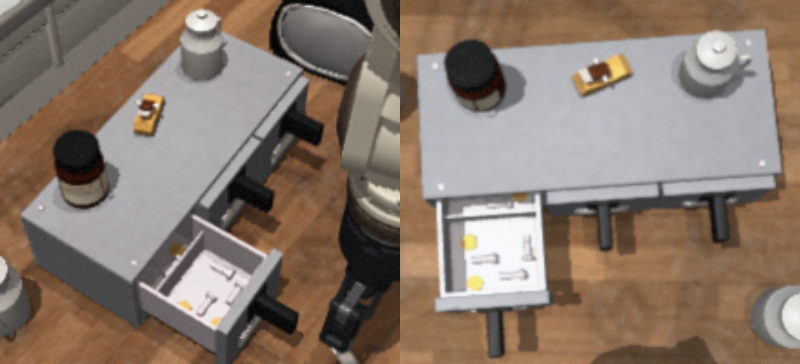

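The picture shows the left drawer about 100 mm out, with its front at (495,300) in the right half. The other two are shut, the jar and can are undisturbed, and the gripper is clear.

```bash
python3 -c "
from workcell import bot
print(bot.job_done())"
```

```text
the job is handed in; nothing more can be done
None
```

The middle drawer is pushed home, and the left drawer below the jar is about 100 mm out of its 110 mm travel. The right drawer stayed shut, the jar and can were not disturbed, and the job was handed in at about 13.6 s.

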